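Seat a splined cog on its keyed hub and lock it

TASK

The toothed cog on the assembly stand is only resting on top of the hub's splines, because its wide slot is not over the hub's wide master spline. Turn the cog until it drops onto the splines, press it down fully home against the hub's shoulder, then swing the keeper arm all the way in over the cog and let go. Leave the padlock, the lock cylinder and the spare cutter wheel lying where they are.

Things in the scene. Friction and masses are not known exactly. Their poses are not given: they have to be found in the camera images.
- stand: Fixed stand: aluminium base plate 165 x 205 x 12 mm with an upright steel hub. Origin on the hub's axis at bench level, z up. +x points from the axis along the hub's wide master spline; a dark pointer block (top 34 mm above the bench) stands on the plate in that direction, 78 mm from the axis. Heights given below are above the bench.
- nose_top (a point): Top of the hub's axis, height 70 mm: a smooth pilot nose 35 mm in diameter. Below it, from height 46 down to the fixed shoulder at 32, five splines (radius 29 mm): the master, 14 mm wide, at angle 0 (the stand's +x), and four 7 mm wide at 100, 150, 210 and 250 degrees counterclockwise.
- ring (a joint): Travel (m) of the brass backing ring, 84 mm across, round the splines under the cog: 0 = up, top at height 40 mm; 0.008 = pushed down level with the hub's shoulder (32 mm). Stiff: about 10 N moves it, and it stays where it is left.
- cog: Loose steel cog, 130 mm across its 24 teeth, 16 mm thick, 0.3 to 0.5 kg, lying level round the nose. Origin: centre of its underside, height 46 mm at the start; +x along its wide slot (17 mm); narrow slots 10 mm. Fits at one angle only, x axes alike (+-0.06 rad): it then drops 6 to 8 mm onto the ring and must be pressed (10 to 15 N) to 32 mm. Its flat top is free to press on between 20 and 55 mm radius.
- pin_top (a point): Centre of the top of the cog's upright steel drive pin: 14 mm diameter, standing 30 mm above the cog's top face, 48 mm from its axis in the direction of its wide slot. The cog turns easily (1 to 2 N) when the pin is pushed sideways, best low down near the face.
- keeper (a joint): Angle (rad) of the grey keeper arm about its upright pivot: 0 = stop, fully in, pointing at the hub's axis (stand's +y), over the cog; grows counterclockwise seen from above as it swings out to the stand's -x side; stop at 2.0. Stays where left; 2 N at the post moves it. Arm 20 mm wide, heights 52 to 62 mm: it passes over the cog only once the cog is home (cog's top at 48 mm).
- keeper_pivot (a point): The keeper's pivot axis at height 52 mm, at x = 0, y = -92 mm in the stand's frame. The pivot's head rises to height 68 mm.
- keeper_post (a point): Centre of the top of the upright black post on the keeper arm: 14 mm diameter, from height 62 to 102 mm, 50 mm from the keeper's pivot. Push it sideways to swing the arm.
- padlock: Brass padlock lying on its side, 66 x 42 x 15 mm, near the stand; bystander. Origin under its middle.
- cylinder: Steel lock cylinder lying on the bench, 41 x 65 x 17 mm, near the stand; bystander. Origin under its middle.
- cutter: Spare toothed cutter wheel lying flat on the bench, 64 mm diameter, 7 mm thick; bystander. Origin under its middle.

How it is judged:
By the outcome, as a careful person would: the job done as asked, in the order asked, and still so for the second after the job is handed in, with the robot touching nothing.
It also fails if it takes over 72 s, if anything falls off the work surface, if the arm or the gripper's body presses on something with over 40 N, if the wrist force passes 120 N, or if a joint passes its speed limit or range.

ROBOT

A 6-joint arm with a two-finger parallel gripper is mounted at the origin on a cart in front of the work surface, level with it; the furniture and walls round the work are solid. World frame = base frame: x ahead of the robot, y to its left, z up, the work surface at z = 0. Lengths are in m, angles in rad, forces in N, time in s.
With the tool pointing down it reaches from about 0.35 to 0.975 m from the base axis. Payload 4.9 kg.
Tool frame: the origin (TCP) lies on the mounting face of the last link; the fingertips stand 173 mm ahead of it and the grasp point (between the pads) lies ctrl.pinch_z ahead of it (ctrl.pinch_z is the distance from the TCP to the grasp point, in m); z points along the fingers, y is the line along which they close (so a half turn about z gives the same grasp; the last joint's range is limited). The gripper opens to 85 mm and grips with 20 to 120 N. Pads are 22 mm wide; open, the fingers measure 114 mm over their backs; the gripper's body (76 mm by 85 mm) begins 54 mm behind the grasp point. The pads swing forward as they close: fully open they stand 13 mm farther back than shut.
Start: joints at [1.049, 0.053, 1.613, -0, 1.476, -0.119], TCP at [0.245, 0.575, 0.405] pointing down, gripper open.
Joint ranges: [-3.01, 3.01], [-1.01, 2.22], [0.06, 2.58], [-1.02, 4.17], [0.09, 2.62], [-3.14, 3.14]. Speed limits (rad/s): [2.57, 2.57, 3.14, 3.14, 3.14, 3.14].

INTERFACE

Orientations are given as a rotation vector (axis times angle).
In Python, from station import telemetry, eyes, ctrl gives the robot as it stands.
- The arm moves only by the tool apply_moves, never from a script. Its argument "plan" is a list of rows, each a list of 5 numbers: the finger opening in m, from 0 to 0.0854, then the shift along the tool's x, y, z in m, then the turn about the tool's z in rad. In form: [[jaw, x, y, z, roll], ...]. A call has 1 to 12 rows; each row is the pose to reach, as a shift and turn from the pose commanded when the call began, along the tool's axes at that moment; what a row does not reach only later rows make up. A row lasts 1/12 s, in which the tool goes at most 41.7 mm and 7.16 degrees, less where a joint would pass 70% of its speed; a pose out of reach is approached as far as the arm can. A call with a gripper value outside its range is refused whole. The fingers move at their own pace and stop on an object; "newtons" is the grip in N (left out, the last holds). Time passes only in rows, so rows that repeat a pose let the fingers close. It gives the time, the measured TCP pose, the force, the opening and the grip force at its end, in the units of the state.
- telemetry.get_obs(): the state, without advancing time (a new reading comes with each control period).
- eyes.get_image(name): name is "scene" or "top" or "wrist"; returns a dict with "img" (384x512x3 uint8, blue, green, red), "range_z" (384x512 float32, m along the optical axis (not along the pixel's ray), 0 where there is no reading), "K" (3x3 intrinsics, pixels), "dist_coeffs" ([k1, k2, p1, p2, k3] as OpenCV has them; the pictures are not rectified), "pose" (4x4, takes a point from camera to world coordinates); the wrist camera has in their place "hand_eye" (4x4, takes a point from camera to tool coordinates, whose origin is the TCP and whose axes are the flange's). Camera axes: x right, y down, z forward; pixel columns grow to the right and rows downward; lengths in m; the calibration is good to about 2 mm. A picture is of the moment at which its call begins: read the wrist's pose just before it.
- ctrl.finish_job(): hands the job in; it is judged then, once.
Trained networks look in a picture, given as the dict that the camera call returned (one of the last four; its "shot" number tells which), for a name from the list of things; names that differ only in an ending like _2 or _b are one class to them, and where a whole thing is asked for, a point or a joint stands for the part that bears it (a point fixed in the world has none). Each returns a list of dicts, best first, with "confidence" (0 to 1); they miss things now and then, are a little off and sometimes report something else, mostly with a low value. They report only what shows in the picture. A call takes as long as a camera call.
- eyes.search_frame(thing, picture): "box" ([left, top, right, bottom] in pixels, round what is visible of it).
- eyes.outline_of(thing, picture): "region" (384x512 bool, what is visible of it) and "box" ([left, top, right, bottom] in pixels, round what is visible of it).
- eyes.tip_of(thing, picture): "point" ([column, row] in pixels: a listed point, or the origin of a listed thing).
The state is a dict: "t": time; "q": joint angles; "dq": joint speeds; "effort": joint torques, N m; "tool_pos": TCP position; "tool_rot": TCP orientation; "contact_force": force on the tool from outside, world axes, zero at the start; "wrist_torque": the same for the moment, N m; "opening": finger opening in m; "grip_force": force on a finger pad.
Only numpy, scipy, OpenCV 4.12 (cv2) and the standard library are available. Lean on these libraries where they do the work, as an engineer would, in place of code of your own. Each camera call takes 0.05 s, during which the arm holds its last target. There are 200 camera calls.

## Working session

There is one attempt and no reset: what is moved stays moved. The work goes in short steps, Python scripts to look and compute and a tool call to move; the robot and the scene stay as the last step left them, time stands still between calls to the robot, and variables do not carry over. Pictures are saved under pics/ and viewed, at most 10 in all, crops included, and the job is handed in when it is done.

Besides the shell and the picture viewer there is one more tool, called after "Request:" in YAML: its name, and indented under it one key for each argument. apply_moves: Moves the arm, as the interface text tells. Its arguments: {"type":"object","properties":{"plan":{"type":"array","items":{"type":"array","items":{"type":"number"}}},"newtons":{"type":"number"}},"required":["plan"]}

```bash
mkdir -p pics; cat > h.py <<'E'
import numpy as np, cv2
from scipy.spatial.transform import Rotation as R
from station import telemetry, eyes, ctrl
def pose(im,o=None):
    if 'pose' in im: return np.array(im['pose'])
    T=np.eye(4);T[:3,:3]=R.from_rotvec(o['tool_rot']).as_matrix();T[:3,3]=o['tool_pos'];return T@np.array(im['hand_eye'])
def ray(im,px,P):
    u=cv2.undistortPoints(np.array([[px]],float),np.array(im['K']),np.array(im['dist_coeffs']))[0,0]
    return P[:3,3],P[:3,:3]@np.array([u[0],u[1],1.])
def atz(im,px,P,z):
    o,d=ray(im,px,P);return o+d*(z-o[2])/d[2]
def proj(im,pts,P):
    Q=np.linalg.inv(P);return cv2.projectPoints(np.array(pts,float).reshape(-1,3),cv2.Rodrigues(Q[:3,:3])[0],Q[:3,3],np.array(im['K']),np.array(im['dist_coeffs']))[0][:,0]
def look(name):
    o=telemetry.get_obs();im=eyes.get_image(name);return im,pose(im,o)
Z={'nose_top':.07,'pin_top':.092,'keeper_pivot':.052,'keeper_post':.102,'stand':0,'cog':.046,'padlock':0,'cylinder':0,'cutter':0}
def report(im,P,names=Z,z={}):
    for n in names:
        for r in eyes.tip_of(n,im)[:2]:
            print(n,round(r['confidence'],2),np.round(r['point'],1),np.round(atz(im,r['point'],P,z.get(n,Z[n])),4))
E
python3 - <<'E'
from h import *
print(ctrl.pinch_z); o=telemetry.get_obs();print(o['tool_pos'],o['tool_rot'],o['t'])
for n in ['top','scene']:
    im,P=look(n);cv2.imwrite(f'pics/{n}0.png',im['img']);print(n,P[:3,3]);report(im,P)
E
```

```text
0.1547
[0.24486223 0.57474154 0.40346199] [-0.62828492 -3.07748246  0.00308727] 0.0
top [ 0.47166    -0.12556278  0.94584809]
nose_top 0.96 [252.6 203.8] [ 0.533  -0.1554  0.07  ]
pin_top 0.97 [280.5 210.4] [ 0.5184 -0.2083  0.092 ]
keeper_pivot 0.8 [302.1 195. ] [ 0.5515 -0.2566  0.052 ]
stand 0.91 [253.4 201.2] [ 0.5435 -0.1596  0.    ]
cog 0.7 [257.3 203.3] [ 0.5356 -0.1658  0.046 ]
padlock 0.77 [291.2 266.9] [ 0.4036 -0.2383  0.    ]
cylinder 0.66 [197.8 259.4] [ 0.4214 -0.0414  0.    ]
cutter 0.75 [240.6 142.2] [ 0.6713 -0.1331  0.    ]
scene [0.11151122 0.39003796 0.60406773]
nose_top 0.95 [284. 201.] [ 0.5376 -0.1639  0.07  ]
pin_top 0.86 [304.9 185.6] [ 0.5207 -0.2042  0.092 ]
pin_top 0.54 [293.9 297.8] [0.3671 0.0248 0.092 ]
keeper_pivot 0.59 [307.6 188.9] [ 0.5418 -0.2451  0.052 ]
keeper_post 0.78 [329.6 176.4] [ 0.4958 -0.2479  0.102 ]
stand 0.6 [281.6 227.1] [ 0.5435 -0.1675  0.    ]
stand 0.22 [294.  296.3] [ 0.4149 -0.0435  0.    ]
cog 0.9 [283.  212.3] [ 0.5359 -0.1601  0.046 ]
padlock 0.76 [359.3 243. ] [ 0.4032 -0.2298  0.    ]
cylinder 0.65 [290.4 297.3] [ 0.4181 -0.0378  0.    ]
cutter 0.82 [223.7 211.2] [ 0.6644 -0.1269  0.    ]
cutter 0.3 [285.2 214.7] [ 0.5626 -0.2024  0.    ]
```

```bash
python3 - <<'E'
import cv2
a=cv2.imread('pics/top0.png')[110:310,150:350];b=cv2.imread('pics/scene0.png')[130:330,200:400]
cv2.imwrite('pics/c0.png',cv2.hconcat([cv2.resize(x,(400,400),interpolation=cv2.INTER_CUBIC) for x in (a,b)]))
E
```

```text
(no output)
```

View pics/c0.png

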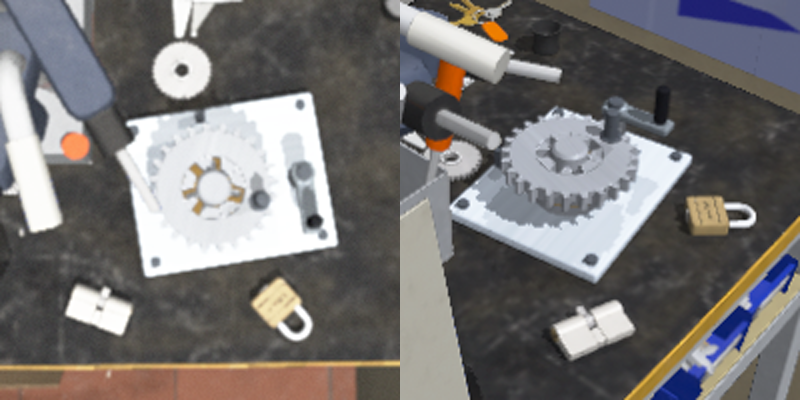

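The top and side views show the stand with the pointer block toward world +x (crop-left ~(200,115)). The cog's pin is at ~(260,200), the keeper is swung out with its black post at ~(313,220), and the bystanders lie clear. The cog needs about +116° CCW. I'll move above it for a close look.

```bash
cat >> h.py <<'E'
def goto(x,y,z,psi=None,frm=None):
    """tool-frame shift/roll from present (or frm=(x,y,z,psi)) to world TCP xyz, tool x yaw psi deg"""
    o=telemetry.get_obs();M=R.from_rotvec(o['tool_rot']).as_matrix()
    c=np.degrees(np.arctan2(M[1,0],M[0,0]))
    r=0 if psi is None else -np.radians((psi-c+180)%360-180)
    return np.round(np.r_[M.T@(np.array([x,y,z])-o['tool_pos']),r],4)
def state():
    o=telemetry.get_obs();M=R.from_rotvec(o['tool_rot']).as_matrix()
    print('t',o['t'],'pos',np.round(o['tool_pos'],4),'psi',round(np.degrees(np.arctan2(M[1,0],M[0,0])),2),'tilt',np.round(M[:,2],3),'F',np.round(o['contact_force'],1),'q',np.round(o['q'],2),'open',o['opening']);return o
E
python3 -c "
from h import *
state();print(goto(.5,-.17,.42,71))"
```

```text
t 1.0 pos [0.245  0.575  0.4047] psi 156.92 tilt [ 0. -0. -1.] F [-0.6 -0.5 -0.5] q [ 1.05  0.05  1.61 -0.    1.48 -0.12] open 0.08553680807033302
[-0.5266 -0.5854 -0.0152  1.4996]
```

Request:
apply_moves:
  plan:
    - [0.085, -0.026, -0.029, 0, 0.08]
    - [0.085, -0.053, -0.058, 0, 0.16]
    - [0.085, -0.079, -0.088, 0, 0.24]
    - [0.085, -0.105, -0.117, 0, 0.32]
    - [0.085, -0.132, -0.146, 0, 0.4]
    - [0.085, -0.158, -0.175, 0, 0.48]
    - [0.085, -0.184, -0.205, 0, 0.56]
    - [0.085, -0.21, -0.234, 0, 0.64]
    - [0.085, -0.237, -0.263, 0, 0.72]
    - [0.085, -0.263, -0.292, 0, 0.8]
    - [0.085, -0.29, -0.322, 0, 0.88]
    - [0.085, -0.316, -0.351, 0, 0.96]

```text
t: 2.0
tool_pos: [0.3878, 0.1313, 0.4044]
tool_rot: [-1.925, -2.398, 0.041]
contact_force: [-111.8, 22.7, 31.9]
opening: 0.0851
grip_force: 57.3
```

```bash
python3 -c "
from h import *
state();print(goto(.5,-.17,.42,71))"
```

```text
t 2.0 pos [0.3878 0.1313 0.4044] psi 102.42 tilt [-0.068  0.021 -0.997] F [-111.8   22.7   31.9] q [ 0.14 -0.49  2.07  0.03  1.62 -0.08] open 0.08505086565558671
[-0.3177  0.0429 -0.0296  0.5485]
```

Unexpected contact; I'm backing out along the path before anything else.

Request:
apply_moves:
  plan:
    - [0.085, 0.035, -0.008, 0, 0]
    - [0.085, 0.07, -0.014, 0, 0]
    - [0.085, 0.1, -0.018, 0, 0]
    - [0.085, 0.12, -0.02, 0, 0]

```text
t: 2.33
tool_pos: [0.3531, 0.2421, 0.4049]
tool_rot: [-1.98, -2.438, -0.002]
contact_force: [-0.2, 0.8, 0.2]
opening: 0.0851
grip_force: 0.0
```

```bash
python3 - <<'E'
from h import *
state()
for n in ['top','scene']:
    im,P=look(n);cv2.imwrite(f'pics/{n}1.png',im['img'])
    if n=='top':
        h,w=im['range_z'].shape;print('done')
a=cv2.imread('pics/top1.png');b=cv2.imread('pics/scene1.png')
cv2.imwrite('pics/c1.png',cv2.hconcat([cv2.resize(x,(400,300)) for x in (a,b)]))
E
```

```text
t 2.3333 pos [0.3531 0.2421 0.4049] psi 101.84 tilt [ 0.001  0.001 -1.   ] F [-0.2  0.8  0.2] q [ 0.43 -0.45  2.05  0.    1.55  0.22] open 0.08506390687894402
done
```

View pics/c1.png

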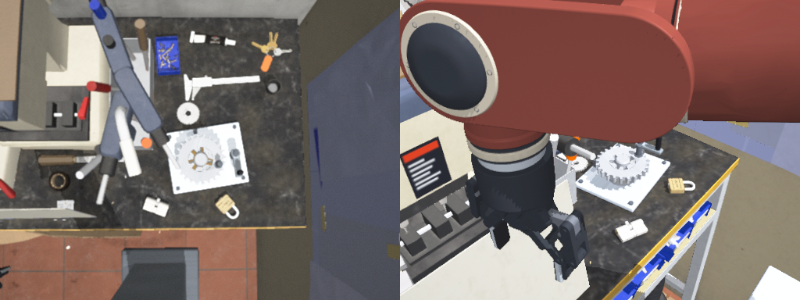

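The top view shows a key-cutting machine with levers and arms standing left of the stand (half-scale px ~(60–170, 0–200)). The gripper ran into it, and is now free. I'll map heights to find a clear route.

```bash
python3 - <<'E'
from h import *
im,P=look('top')
z=im['range_z'];v,u=np.nonzero(z>0);n=cv2.undistortPoints(np.c_[u,v].astype(float)[:,None],np.array(im['K']),np.array(im['dist_coeffs']))[:,0]
d=z[v,u];w=(P[:3,:3]@(np.c_[n,np.ones(len(n))]*d[:,None]).T).T+P[:3,3]
xs=np.arange(.2,.9,.04);ys=np.arange(.32,-.42,-.04)
print('x\\y  ',' '.join(f'{y:5.2f}' for y in ys))
for x in xs[::-1]:
    print(f'{x:.2f}',' '.join((lambda m:f'{w[m,2].max()*100:5.0f}' if m.any() else '    .')((abs(w[:,0]-x)<.02)&(abs(w[:,1]-y)<.02)) for y in ys))
E
```

```text
x\y    0.32  0.28  0.24  0.20  0.16  0.12  0.08  0.04  0.00 -0.04 -0.08 -0.12 -0.16 -0.20 -0.24 -0.28 -0.32 -0.36 -0.40
0.88     .     .     .    25    24     6     .     0     0     3     3     3     1     2     2     2     1     1     1
0.84     .     .     .    31    32     6    30    31    10    10     2     3     0     1     2     2     1     1     1
0.80     .     .     .    32    36     6    30    31    26    26     2     3     1     0     1     0     1     1     0
0.76     .     .    10    32    41     6    10    28    28    10     3     3     1     1     1     1     1     4     3
0.72     .     .     8    32    41     8    10    25    25    23     1     1     1     1     1     1     1     4     4
0.68     .     .     9    31    41    11    24    24    25    24     1     1     1     1     1     1     0     0     1
0.64     .     .     .    13    41    12    10    24    27    24    23     1     1     2     2     2     1     1     1
0.60     8    23    30    36    41     9     6    24    28    24    23     6     7     7     2     2     1     1     1
0.56     6     6     6    37
[... 461 characters left out ...]
 20    26    23    23    22     1     1     1     2     2     1     1     2     2     1     1     1     1
0.36     1     0     0     1     1     1     1     1     1     1     0     0     0     1     1     1     1     1     1
0.32   -22   -22    29    29   -21   -21   -21   -21     .     .     .     .     .     .     .     .     .     .     .
0.28   -22   -22    27    30   -22   -22   -21   -21     .     .     .     .     .     .     .     .     .     .     .
0.24     .     .     .     .     .     .   -79   -79   -78   -79   -79   -79   -79   -79   -79   -79   -79   -79   -79
0.20   -79   -79   -79   -79   -79   -79   -79   -79   -79   -78   -79   -79   -79   -79   -79   -79   -79   -79   -79
```

```bash
python3 - <<'E'
from h import *
im,P=look('top')
z=im['range_z'];v,u=np.nonzero(z>0);n=cv2.undistortPoints(np.c_[u,v].astype(float)[:,None],np.array(im['K']),np.array(im['dist_coeffs']))[:,0]
d=z[v,u];w=(P[:3,:3]@(np.c_[n,np.ones(len(n))]*d[:,None]).T).T+P[:3,3]
xs=np.arange(.42,.70,.015);ys=np.arange(.0,-.24,-.012)
print('x\\y  ',' '.join(f'{y*1000:4.0f}' for y in ys))
for x in xs[::-1]:
    print(f'{x:.3f}',' '.join((lambda m:f'{w[m,2].max()*1000:4.0f}' if m.any() else '   .')((abs(w[:,0]-x)<.0075)&(abs(w[:,1]-y)<.006)) for y in ys))
state();print(goto(.42,.1,.54,71),goto(.5,-.2,.54,71),goto(.5,-.2,.42,71))
E
```

```text
x\y      0  -12  -24  -36  -48  -60  -72  -84  -96 -108 -120 -132 -144 -156 -168 -180 -192 -204 -216 -228
0.690  247  245  242  231    4    3    4    4    4    8    9    9    9    7    4    5    3    4    3    4
0.675  244  245  243  239    4    3    2    4    5    7    8   10    9    9    3    3    4    5    3    5
0.660  241  242  242  240  234    3    4    4    4    9   10    9    9    9    6    4    5    5    3    3
0.645  236  239  241  238  236  227    2    4    3    9    8    9    8    9    4    5    3    4    4    3
0.630  262  235  238  238  237  231  222    3    5    4   11    7    9    5    7   15   15   15   15   15
0.615  274  228  235  236  234  232  230   15   15   15   16   15   35   37   16   16   16   15   16   15
0.600  277  274  230  232  234  233  228   22   16   17   15   15   64   66   66   64   63   15   16   16
0.585  276  274    .  226  229  229  224  210   15   16   64   66   66   66   65   65   67   68   16   16
0.570  275  273  188  231  230  215  216  213  201   62   65   65   66   66   66   66   66   65   66   16
0.555  272  271  264  233  230  208  213
[... 571 characters left out ...]
  66   65   64   15   16
0.465    3    7    3    3    4    5    3    6   18   20   16   16   16   62   65   16   15   16   14   14
0.450    4    5    3    3    3    3    3    4   17   21   15   15   14   14   12    5    4    4    3    5
0.435    4    5   20   18   15   16    3    5    5    5    3    3    6    4    4    4    4    5   19   18
0.420    3   13   20   21   19   21   19   14    4    3    4    5    5    6    4    3    5   18   19   20
t 2.5333 pos [0.3536 0.2416 0.4048] psi 101.99 tilt [ 0. -0. -1.] F [-0.1  0.4 -0.5] q [ 0.43 -0.45  2.05 -0.    1.55  0.22] open 0.08485188765225571
[-0.1524  0.0355 -0.1352  0.5409] [-0.4625  0.0514 -0.135   0.5409] [-0.4624  0.0514 -0.015   0.5409]
```

Request:
apply_moves:
  plan:
    - [0.085, 0, 0, -0.04, 0]
    - [0.085, 0, 0, -0.08, 0]
    - [0.085, 0, 0, -0.115, 0]
    - [0.085, -0.02, 0.005, -0.135, 0.05]
    - [0.085, -0.055, 0.01, -0.135, 0.1]
    - [0.085, -0.09, 0.015, -0.135, 0.15]
    - [0.085, -0.13, 0.02, -0.135, 0.2]
    - [0.085, -0.17, 0.025, -0.135, 0.25]
    - [0.085, -0.21, 0.03, -0.135, 0.3]
    - [0.085, -0.25, 0.035, -0.135, 0.35]
    - [0.085, -0.29, 0.04, -0.135, 0.4]
    - [0.085, -0.32, 0.045, -0.135, 0.45]

```text
t: 3.53
tool_pos: [0.4638, -0.0662, 0.5397]
tool_rot: [2.479, 1.929, -0.001]
contact_force: [-0.1, -0.1, 0.4]
opening: 0.085
grip_force: 0.0
```

```bash
python3 -c "
from h import *
state();print(goto(.47,-.21,.42,71))"
```

```text
t 3.5333 pos [ 0.4638 -0.0662  0.5397] psi 75.77 tilt [ 0.    -0.001 -1.   ] F [-0.1 -0.1  0.4] q [-0.3  -0.37  1.77 -0.    1.74 -0.05] open 0.08502089219283573
[-0.1378  0.0413  0.1198  0.0833]
```

Request:
apply_moves:
  plan:
    - [0.085, -0.035, 0.01, 0, 0.02]
    - [0.085, -0.07, 0.02, 0, 0.04]
    - [0.085, -0.105, 0.03, 0.01, 0.06]
    - [0.085, -0.13, 0.04, 0.04, 0.08]
    - [0.085, -0.138, 0.041, 0.08, 0.083]
    - [0.085, -0.138, 0.041, 0.12, 0.083]
    - [0.085, -0.138, 0.041, 0.12, 0.083]
    - [0.085, -0.138, 0.041, 0.12, 0.083]

```text
t: 4.2
tool_pos: [0.4696, -0.2066, 0.417]
tool_rot: [-2.548, -1.827, 0.004]
contact_force: [0.6, -0.3, 1.5]
opening: 0.0852
grip_force: 0.0
```

```bash
python3 - <<'E'
from h import *
state();im,P=look('wrist');print(np.round(im['hand_eye'],3).tolist())
report(im,P)
cv2.imwrite('pics/w0.png',im['img'])
im,P=look('top');report(im,P)
E
```

```text
t 4.2 pos [ 0.4696 -0.2066  0.417 ] psi 71.29 tilt [-0.006  0.003 -1.   ] F [ 0.6 -0.3  1.5] q [-0.56 -0.22  1.85 -0.    1.52 -0.23] open 0.08520377991247208
[[-0.0, -0.947, -0.322, 0.084], [1.0, 0.0, -0.001, 0.0], [0.001, -0.322, 0.947, 0.031], [0.0, 0.0, 0.0, 1.0]]
nose_top 0.96 [303.2 120.9] [ 0.5343 -0.1661  0.07  ]
pin_top 0.9 [303.9 163.3] [ 0.5212 -0.2032  0.092 ]
keeper_pivot 0.81 [335.3 186.1] [ 0.5518 -0.2511  0.052 ]
keeper_post 0.79 [298.7 224.4] [ 0.498  -0.2607  0.102 ]
stand 0.96 [293.9 109. ] [ 0.5357 -0.1572  0.    ]
stand 0.44 [298.1 220.3] [ 0.4996 -0.3023  0.    ]
cog 0.7 [216.2 199.8] [ 0.4132 -0.2245  0.046 ]
padlock 0.92 [216.1 197.8] [ 0.4029 -0.2349  0.    ]
cylinder 0.93 [164.6  51.3] [ 0.4108 -0.0466  0.    ]
cutter 0.56 [396.2  47.8] [ 0.6669 -0.1298  0.    ]
nose_top 0.97 [253.9 205. ] [ 0.5306 -0.158   0.07  ]
stand 0.9 [251.8 202.1] [ 0.5415 -0.1561  0.    ]
stand 0.47 [241.3 143.5] [ 0.6685 -0.1346  0.    ]
cog 0.87 [258.8 201.9] [ 0.5385 -0.1689  0.046 ]
padlock 0.46 [290.5 268. ] [ 0.4013 -0.2368  0.    ]
cylinder 0.95 [202.5 260.7] [ 0.4186 -0.0513  0.    ]
cylinder 0.2 [260.  203.7] [ 0.538  -0.1736  0.    ]
cutter 0.73 [240.8 143.1] [ 0.6694 -0.1335  0.    ]
```

View pics/w0.png

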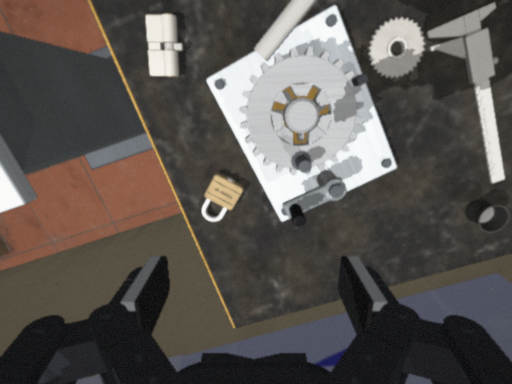

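The wrist picture shows the nose at (303,118), pin (302,161), post (297,215) and pivot (336,188). The camera sits on tool +x, so I'll flip the tool half a turn to keep the camera away from the lever over the cog.

Request:
apply_moves:
  plan:
    - [0.085, 0, 0, 0, 0.12]
    - [0.085, 0, 0, 0, 0.24]
    - [0.085, 0, 0, 0, 0.36]
    - [0.085, 0, 0, 0, 0.48]
    - [0.085, 0, 0, 0, 0.6]
    - [0.085, 0, 0, 0, 0.72]
    - [0.085, 0, 0, 0, 0.84]
    - [0.085, 0, 0, 0, 0.96]
    - [0.085, 0, 0, 0, 1.08]
    - [0.085, 0, 0, 0, 1.2]
    - [0.085, 0, 0, 0, 1.32]
    - [0.085, 0, 0, 0, 1.44]

```text
t: 6.2
tool_pos: [0.4706, -0.2062, 0.4196]
tool_rot: [-3.126, 0.314, 0.0]
contact_force: [0.5, 0.8, 0.0]
opening: 0.0847
grip_force: 0.0
```

Request:
apply_moves:
  plan:
    - [0.085, 0, 0, 0, 0.12]
    - [0.085, 0, 0, 0, 0.24]
    - [0.085, 0, 0, 0, 0.36]
    - [0.085, 0, 0, 0, 0.48]
    - [0.085, 0, 0, 0, 0.6]
    - [0.085, 0, 0, 0, 0.72]
    - [0.085, 0, 0, 0, 0.84]
    - [0.085, 0, 0, 0, 0.96]
    - [0.085, 0, 0, 0, 1.08]
    - [0.085, 0, 0, 0, 1.2]
    - [0.085, 0, 0, 0, 1.32]
    - [0.085, 0, 0, 0, 1.44]

```text
t: 7.2
tool_pos: [0.4706, -0.2062, 0.4197]
tool_rot: [2.143, -2.297, -0.0]
contact_force: [0.2, -0.7, 0.6]
opening: 0.0851
grip_force: 0.0
```

```bash
python3 -c "
from h import *
state();print(goto(.52,-.205,.36,-108))"
```

```text
t 7.2 pos [ 0.4706 -0.2062  0.4197] psi -93.97 tilt [-0.  0. -1.] F [ 0.2 -0.7  0.6] q [-0.56 -0.23  1.85 -0.    1.52  2.65] open 0.08505000574830374
[-0.0046 -0.0492  0.0597  0.2448]
```

Request:
apply_moves:
  plan:
    - [0.04, -0.002, -0.025, 0.03, 0.12]
    - [0.04, -0.005, -0.049, 0.06, 0.24]
    - [0.04, -0.005, -0.049, 0.06, 0.245]
    - [0.04, -0.005, -0.049, 0.06, 0.245]
    - [0.04, -0.005, -0.049, 0.06, 0.245]

```text
t: 7.62
tool_pos: [0.5198, -0.2043, 0.3603]
tool_rot: [1.856, -2.535, 0.0]
contact_force: [-0.7, -0.0, 0.9]
opening: 0.0397
grip_force: 0.0
```

```bash
python3 - <<'E'
from h import *
state();im,P=look('wrist')
report(im,P,['nose_top','pin_top','keeper_pivot','keeper_post','stand'])
cv2.imwrite('pics/w1.png',im['img'])
E
```

```text
t 7.6167 pos [ 0.5198 -0.2043  0.3603] psi -107.59 tilt [ 0. -0. -1.] F [-0.7 -0.   0.9] q [-0.51 -0.07  1.81 -0.    1.4   2.94] open 0.03974667958934774
nose_top 0.81 [251.  240.1] [ 0.5368 -0.1581  0.07  ]
keeper_pivot 0.86 [207.6 146.2] [ 0.5486 -0.2532  0.052 ]
keeper_pivot 0.32 [251.5 229.2] [ 0.5355 -0.161   0.052 ]
keeper_post 0.87 [255.8 131.6] [ 0.5009 -0.2579  0.102 ]
stand 0.78 [253.1 211.6] [ 0.5343 -0.1593  0.    ]
```

View pics/w1.png

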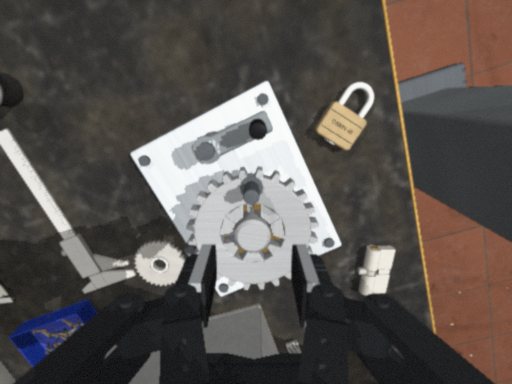

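The view shows the nose at (251,235), the pin around (251,184–198), the post at (257,129), and fingers at the bottom framing the cog. I'll check the pin by projection.

```bash
python3 - <<'E'
from h import *
im,P=look('wrist')
print(proj(im,[[.52,-.205,.092],[.52,-.205,.062],[.536,-.1595,.07]],P).round(1))
for px in [(251,184),(251,198)]: print(atz(im,px,P,.092).round(4),atz(im,px,P,.062).round(4))
r=eyes.outline_of('nose_top',im)[:1]
h=im['img'];report(im,P,['pin_top','nose_top','keeper_post'])
im2,P2=look('scene');report(im2,P2,['pin_top','nose_top','keeper_post'])
E
```

```text
[[253.5 198.3]
 [253.5 188. ]
 [252.  238.3]]
[ 0.5182 -0.2176  0.092 ] [ 0.5211 -0.2094  0.062 ]
[ 0.5219 -0.2059  0.092 ] [ 0.5253 -0.1963  0.062 ]
pin_top 0.7 [251.6 197.2] [ 0.5212 -0.2064  0.092 ]
nose_top 0.58 [253.8 240.2] [ 0.535  -0.1571  0.07  ]
keeper_post 0.97 [257.1 131.7] [ 0.5003 -0.2577  0.102 ]
pin_top 0.85 [308.3 186. ] [ 0.5152 -0.2074  0.092 ]
nose_top 0.83 [283.7 202.6] [ 0.5349 -0.1597  0.07  ]
keeper_post 0.9 [328.  173.6] [ 0.5035 -0.2537  0.102 ]
```

Request:
apply_moves:
  plan:
    - [0.036, 0.001, -0.001, 0.03, 0]
    - [0.036, 0.001, -0.001, 0.06, 0]
    - [0.036, 0.001, -0.001, 0.09, 0]
    - [0.036, 0.001, -0.001, 0.11, 0]
    - [0.036, 0.001, -0.001, 0.12, 0]
    - [0.03, 0.001, -0.001, 0.12, 0]
    - [0.024, 0.001, -0.001, 0.12, 0]
    - [0.022, 0.001, -0.001, 0.12, 0]

```text
t: 9.03
tool_pos: [0.5213, -0.206, 0.2417]
tool_rot: [-1.853, 2.535, -0.005]
contact_force: [0.3, -0.2, 0.2]
opening: 0.0217
grip_force: 0.0
```

```bash
cat >> h.py <<'E'
H=np.array([.5355,-.1585])
def arc(a0,a1,n,c=H,r=.048,z=None,off=0):
    """rows [x,y,z,roll] from present pose to points on circle, tool x along radius (deg a), from a0 to a1"""
    for a in np.linspace(a0,a1,n+1)[1:]:
        t=np.radians(a);p=c+r*np.array([np.cos(t),np.sin(t)])
        print(a.round(1),goto(p[0],p[1],telemetry.get_obs()['tool_pos'][2] if z is None else z,a+off).round(3).tolist())
E
python3 -c "
from h import *
state();arc(-107.5,-41.5,12,z=.24)"
```

```text
t 9.0333 pos [ 0.5213 -0.206   0.2417] psi -107.67 tilt [ 0.003 -0.002 -1.   ] F [ 0.3 -0.2  0.2] q [-0.51  0.06  1.89 -0.    1.19  2.94] open 0.021711840445873216
-102.0 [-0.002, -0.004, 0.002, -0.099]
-96.5 [-0.002, -0.008, 0.002, -0.195]
-91.0 [-0.004, -0.013, 0.002, -0.291]
-85.5 [-0.005, -0.017, 0.002, -0.387]
-80.0 [-0.007, -0.021, 0.002, -0.483]
-74.5 [-0.009, -0.025, 0.002, -0.579]
-69.0 [-0.012, -0.029, 0.002, -0.675]
-63.5 [-0.015, -0.033, 0.002, -0.771]
-58.0 [-0.018, -0.036, 0.002, -0.867]
-52.5 [-0.022, -0.038, 0.002, -0.963]
-47.0 [-0.026, -0.041, 0.002, -1.059]
-41.5 [-0.03, -0.043, 0.002, -1.155]
```

Request:
apply_moves:
  plan:
    - [0.022, -0.002, -0.004, 0.001, -0.099]
    - [0.022, -0.002, -0.008, 0.001, -0.195]
    - [0.022, -0.004, -0.013, 0.001, -0.291]
    - [0.022, -0.005, -0.017, 0.001, -0.387]
    - [0.022, -0.007, -0.021, 0.001, -0.483]
    - [0.022, -0.009, -0.025, 0.001, -0.579]
    - [0.022, -0.012, -0.029, 0.001, -0.675]
    - [0.022, -0.015, -0.033, 0.001, -0.771]
    - [0.022, -0.018, -0.036, 0.001, -0.867]
    - [0.022, -0.022, -0.038, 0.001, -0.963]
    - [0.022, -0.026, -0.041, 0.001, -1.059]
    - [0.022, -0.03, -0.043, 0.001, -1.155]

```text
t: 10.03
tool_pos: [0.5714, -0.1904, 0.2411]
tool_rot: [2.94, -1.106, 0.005]
contact_force: [-0.7, -1.1, 0.5]
opening: 0.0216
grip_force: 0.5
```

```bash
python3 -c "
from h import *
state();arc(-41.5,-1.5,9,z=.24)
im,P=look('wrist');report(im,P,['nose_top','pin_top'])
im,P=look('scene');report(im,P,['nose_top','pin_top'])"
```

```text
t 10.0333 pos [ 0.5714 -0.1904  0.2411] psi -41.22 tilt [ 0.003 -0.002 -1.   ] F [-0.7 -1.1  0.5] q [-0.44  0.15  1.79 -0.    1.19  1.85] open 0.021606346355346646
-37.1 [-0.0, -0.004, 0.001, -0.073]
-32.6 [-0.0, -0.008, 0.001, -0.15]
-28.2 [-0.001, -0.011, 0.001, -0.228]
-23.7 [-0.002, -0.015, 0.001, -0.306]
-19.3 [-0.004, -0.018, 0.001, -0.383]
-14.8 [-0.005, -0.022, 0.001, -0.461]
-10.4 [-0.007, -0.025, 0.001, -0.538]
-5.9 [-0.009, -0.028, 0.001, -0.616]
-1.5 [-0.011, -0.031, 0.001, -0.693]
nose_top 0.56 [257.1 335.7] [ 0.5328 -0.1584  0.07  ]
pin_top 0.9 [260.3 279.3] [ 0.5721 -0.1942  0.092 ]
nose_top 0.81 [284.3 202.9] [ 0.5335 -0.1597  0.07  ]
pin_top 0.87 [281.  177.3] [ 0.5717 -0.1956  0.092 ]
```

Request:
apply_moves:
  plan:
    - [0.022, 0, -0.004, 0.001, -0.073]
    - [0.022, 0, -0.008, 0.001, -0.15]
    - [0.022, -0.001, -0.011, 0.001, -0.228]
    - [0.022, -0.002, -0.015, 0.001, -0.306]
    - [0.022, -0.004, -0.018, 0.001, -0.383]
    - [0.022, -0.005, -0.022, 0.001, -0.461]
    - [0.022, -0.007, -0.025, 0.001, -0.538]
    - [0.022, -0.009, -0.028, 0.001, -0.616]
    - [0.022, -0.011, -0.031, 0.001, -0.693]

```text
t: 11.08
tool_pos: [0.5827, -0.1598, 0.238]
tool_rot: [3.14, -0.045, -0.0]
contact_force: [-0.7, -1.4, -0.2]
opening: 0.0219
grip_force: 0.6
```

```bash
python3 -c "
from h import *
state();arc(-1.5,10.5,12,z=.24)
im,P=look('wrist');report(im,P,['nose_top','pin_top'])
im,P=look('scene');report(im,P,['nose_top','pin_top'])
im,P=look('top');report(im,P,['nose_top','pin_top'])"
```

```text
t 11.0833 pos [ 0.5827 -0.1598  0.238 ] psi -1.65 tilt [-0.    -0.001 -1.   ] F [-0.7 -1.4 -0.2] q [-0.39  0.16  1.79 -0.    1.19  1.21] open 0.0218989113210402
-0.5 [0.001, -0.001, -0.002, -0.02]
0.5 [0.001, -0.002, -0.002, -0.038]
1.5 [0.001, -0.003, -0.002, -0.055]
2.5 [0.001, -0.003, -0.002, -0.072]
3.5 [0.001, -0.004, -0.002, -0.09]
4.5 [0.0, -0.005, -0.002, -0.107]
5.5 [0.0, -0.006, -0.002, -0.125]
6.5 [0.0, -0.007, -0.002, -0.142]
7.5 [0.0, -0.008, -0.002, -0.16]
8.5 [0.0, -0.008, -0.002, -0.177]
9.5 [-0.0, -0.009, -0.002, -0.195]
10.5 [-0.0, -0.01, -0.002, -0.212]
nose_top 0.78 [258.6 340.1] [ 0.5319 -0.1607  0.07  ]
pin_top 0.67 [261.6 285.8] [ 0.5842 -0.1629  0.092 ]
nose_top 0.56 [283.3 199.5] [ 0.5415 -0.1666  0.07  ]
pin_top 0.67 [264.  179.9] [ 0.5904 -0.1672  0.092 ]
pin_top 0.57 [359.7 242.8] [ 0.3585 -0.1362  0.092 ]
pin_top 0.67 [259.2 177.8] [ 0.5818 -0.1679  0.092 ]
```

Request:
apply_moves:
  plan:
    - [0.022, 0.001, -0.001, -0.001, -0.02]
    - [0.022, 0.001, -0.002, -0.001, -0.038]
    - [0.022, 0.001, -0.003, -0.001, -0.055]
    - [0.022, 0.001, -0.004, -0.001, -0.09]
    - [0.022, 0, -0.005, -0.001, -0.107]
    - [0.022, 0, -0.006, -0.001, -0.125]
    - [0.022, 0, -0.007, -0.001, -0.142]
    - [0.022, 0, -0.008, -0.001, -0.16]
    - [0.022, 0, -0.0085, -0.001, -0.168]
    - [0.022, 0, -0.009, -0.001, -0.177]
    - [0.022, 0, -0.009, -0.001, -0.177]

```text
t: 12.45
tool_pos: [0.5832, -0.1503, 0.2387]
tool_rot: [-3.133, -0.23, -0.0]
contact_force: [-1.1, -0.8, -0.3]
opening: 0.0219
grip_force: 0.3
```

```bash
cat >> h.py <<'E'
def cogtop(im,P):
    "median measured height of the cog's flat top (annulus 30-52 mm) by angle sector"
    z=im['range_z'];v,u=np.nonzero(z>0);n=cv2.undistortPoints(np.c_[u,v].astype(float)[:,None],np.array(im['K']),np.array(im['dist_coeffs']))[:,0]
    w=(P[:3,:3]@(np.c_[n,np.ones(len(n))]*z[v,u][:,None]).T).T+P[:3,3]
    d=w[:,:2]-H;r=np.hypot(*d.T);a=np.degrees(np.arctan2(d[:,1],d[:,0]))
    print('cogtop',[(s,int(m.sum()),(np.median(w[m,2])*1000).round(1)) for s in range(-180,180,45) for m in [(r>.033)&(r<.052)&(a>s)&(a<s+45)&(w[:,2]<.085)] if m.sum()>8])
E
python3 -c "
from h import *
state()
im,P=look('wrist');report(im,P,['pin_top']);cogtop(im,P);cv2.imwrite('pics/w2.png',im['img'])
im,P=look('scene');report(im,P,['pin_top']);cogtop(im,P)
im,P=look('top');report(im,P,['pin_top']);cogtop(im,P)"
```

```text
t 12.45 pos [ 0.5832 -0.1503  0.2387] psi 8.38 tilt [ 0.  0. -1.] F [-1.1 -0.8 -0.3] q [-0.38  0.16  1.79  0.    1.19  1.05] open 0.021867159307398677
pin_top 0.79 [262.9 283. ] [ 0.5864 -0.1534  0.092 ]
cogtop [(-90, 210, np.float64(61.5)), (-45, 576, np.float64(61.0)), (0, 922, np.float64(61.0)), (45, 361, np.float64(61.2))]
pin_top 0.72 [259.4 185.5] [ 0.5848 -0.1475  0.092 ]
cogtop [(-180, 195, np.float64(61.0)), (-135, 106, np.float64(60.4)), (-90, 96, np.float64(59.0)), (-45, 132, np.float64(58.5)), (0, 167, np.float64(59.3)), (45, 216, np.float64(57.4)), (90, 247, np.float64(23.3)), (135, 265, np.float64(17.5))]
pin_top 0.58 [254.  176.6] [ 0.5842 -0.1578  0.092 ]
cogtop [(-180, 14, np.float64(64.0)), (-90, 44, np.float64(60.5)), (-45, 9, np.float64(60.6)), (0, 18, np.float64(60.6)), (45, 154, np.float64(60.7)), (90, 61, np.float64(62.2))]
```

Request:
apply_moves:
  plan:
    - [0.022, 0, -0.0005, 0, 0]
    - [0.022, 0, -0.001, 0, 0]
    - [0.022, 0, -0.0015, 0, 0]
    - [0.022, 0, -0.0015, 0, 0]

```text
t: 13.08
tool_pos: [0.5829, -0.149, 0.2388]
tool_rot: [3.133, 0.229, -0.0]
contact_force: [-0.5, -1.1, 0.5]
opening: 0.022
grip_force: 0.4
```

```bash
python3 -c "
from h import *
state()
im,P=look('wrist');report(im,P,['pin_top']);cogtop(im,P)"
```

```text
t 13.0833 pos [ 0.5829 -0.149   0.2388] psi 8.36 tilt [-0. -0. -1.] F [-0.5 -1.1  0.5] q [-0.37  0.15  1.79 -0.    1.19  1.05] open 0.022023314729433134
pin_top 0.77 [259.  273.2] [ 0.5908 -0.1496  0.092 ]
cogtop [(-90, 277, np.float64(58.9)), (-45, 684, np.float64(57.4)), (0, 904, np.float64(55.8)), (45, 340, np.float64(56.0))]
```

Request:
apply_moves:
  plan:
    - [0.022, 0, 0.001, 0, 0]
    - [0.026, 0, 0.002, 0, 0]
    - [0.03, 0, 0.003, 0, 0]
    - [0.03, 0, 0.003, 0, 0]

```text
t: 13.52
tool_pos: [0.5833, -0.1521, 0.2386]
tool_rot: [-3.133, -0.229, 0.0]
contact_force: [-0.7, 0.0, 0.9]
opening: 0.0296
grip_force: 0.0
```

```bash
python3 -c "
from h import *
state()
im,P=look('wrist');report(im,P,['pin_top'],{'pin_top':.085});cogtop(im,P)
im,P=look('scene');report(im,P,['pin_top'],{'pin_top':.085});cogtop(im,P)"
```

```text
t 13.5167 pos [ 0.5833 -0.1521  0.2386] psi 8.34 tilt [-0.  0. -1.] F [-0.7  0.   0.9] q [-0.38  0.16  1.79  0.    1.19  1.05] open 0.029604255605925937
pin_top 0.58 [251.9 273.3] [ 0.5864 -0.1501  0.085 ]
cogtop [(-90, 106, np.float64(58.4)), (-45, 698, np.float64(56.7)), (0, 990, np.float64(55.8)), (45, 202, np.float64(56.2))]
pin_top 0.7 [261.4 186.1] [ 0.5871 -0.1559  0.085 ]
pin_top 0.17 [287.4 214.9] [ 0.4959 -0.1212  0.085 ]
cogtop [(-180, 193, np.float64(61.4)), (-135, 110, np.float64(61.2)), (-90, 98, np.float64(58.1)), (-45, 152, np.float64(56.5)), (0, 177, np.float64(60.3)), (45, 210, np.float64(53.5)), (90, 237, np.float64(13.1)), (135, 263, np.float64(15.9))]
```

Request:
apply_moves:
  plan:
    - [0.034, 0, 0, -0.02, 0]
    - [0.04, 0, 0, -0.055, 0]
    - [0.05, 0, 0, -0.09, 0]
    - [0.06, 0, 0, -0.11, 0]
    - [0.06, 0, 0, -0.11, 0]
    - [0.06, 0, 0, -0.11, 0]

```text
t: 14.22
tool_pos: [0.5838, -0.152, 0.3508]
tool_rot: [3.132, 0.229, 0.006]
contact_force: [-0.5, -0.2, -0.4]
opening: 0.0601
grip_force: 0.0
```

```bash
python3 -c "
from h import *
state()
im,P=look('wrist');report(im,P,['pin_top','nose_top','stand','keeper_post','keeper_pivot'],{'pin_top':.085});cogtop(im,P);cv2.imwrite('pics/w3.png',cv2.resize(im['img'][130:384,130:400],None,fx=2.2,fy=2.2,interpolation=cv2.INTER_CUBIC))
im,P=look('top');cogtop(im,P)"
```

```text
t 14.2167 pos [ 0.5838 -0.152   0.3508] psi 8.36 tilt [ 0.004 -0.001 -1.   ] F [-0.5 -0.2 -0.4] q [-0.38  0.04  1.72  0.    1.38  1.05] open 0.06009427773134675
pin_top 0.65 [252.9 199.1] [ 0.586 -0.151  0.085]
nose_top 0.62 [255.5 246.5] [ 0.535  -0.1609  0.07  ]
stand 0.92 [255.4 215.7] [ 0.5375 -0.161   0.    ]
keeper_pivot 0.68 [346.7 237.9] [ 0.548  -0.2503  0.052 ]
cogtop [(-180, 601, np.float64(64.0)), (-135, 612, np.float64(62.8)), (-90, 666, np.float64(59.9)), (-45, 694, np.float64(57.1)), (0, 540, np.float64(56.0)), (45, 673, np.float64(57.1)), (90, 625, np.float64(60.0)), (135, 608, np.float64(62.9))]
cogtop [(-180, 114, np.float64(64.3)), (-135, 32, np.float64(62.2)), (-90, 119, np.float64(59.6)), (-45, 82, np.float64(57.8)), (0, 107, np.float64(56.1)), (45, 156, np.float64(57.4)), (90, 147, np.float64(60.4)), (135, 73, np.float64(62.8))]
```

View pics/w3.png

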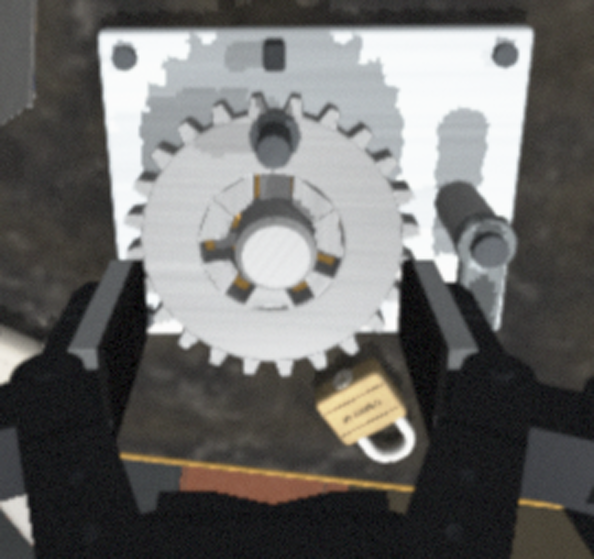

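The picture shows the cog's wide slot and pin (275,145) lined up with the pointer block (273,52), but the cog is tilted: the pin side has dropped to 56 mm while the far side is at 64 mm. I'll straddle it with the fingers along the stand's x and press level.

```bash
python3 -c "
from h import *
print(goto(.539,-.1863,.35,-82.5))"
```

```text
[-0.0486  0.0277 -0.0029  1.5857]
```

Request:
apply_moves:
  plan:
    - [0.05, -0.01, 0.005, 0, 0.12]
    - [0.05, -0.02, 0.01, 0, 0.24]
    - [0.05, -0.03, 0.018, 0, 0.36]
    - [0.05, -0.04, 0.024, 0, 0.48]
    - [0.05, -0.0486, 0.0277, 0, 0.6]
    - [0.05, -0.0486, 0.0277, 0, 0.72]
    - [0.05, -0.0486, 0.0277, 0, 0.84]
    - [0.05, -0.0486, 0.0277, 0, 0.96]
    - [0.05, -0.0486, 0.0277, 0, 1.08]
    - [0.05, -0.0486, 0.0277, 0, 1.2]
    - [0.05, -0.0486, 0.0277, 0, 1.32]
    - [0.05, -0.0486, 0.0277, 0, 1.44]

```text
t: 15.57
tool_pos: [0.5392, -0.1864, 0.348]
tool_rot: [2.501, -1.901, -0.002]
contact_force: [0.1, 0.6, -0.3]
opening: 0.0502
grip_force: 0.0
```

Request:
apply_moves:
  plan:
    - [0.05, 0, 0, 0.03, 0.12]
    - [0.05, 0, 0, 0.06, 0.145]
    - [0.05, 0, 0, 0.09, 0.145]
    - [0.05, 0, 0, 0.1, 0.145]
    - [0.05, 0, 0, 0.105, 0.145]
    - [0.05, 0, 0, 0.105, 0.145]

```text
t: 16.07
tool_pos: [0.539, -0.1863, 0.2427]
tool_rot: [2.362, -2.07, -0.003]
contact_force: [-1.7, -0.3, 0.6]
opening: 0.0501
grip_force: 0.0
```

```bash
python3 -c "
from h import *
state();print(goto(.539,-.1863,.24,-82.5))
im,P=look('wrist');report(im,P,['nose_top','keeper_post','pin_top','keeper_pivot']);cogtop(im,P)"
```

```text
t 16.0667 pos [ 0.539  -0.1863  0.2427] psi -82.46 tilt [-0.002  0.001 -1.   ] F [-1.7 -0.3  0.6] q [-0.46  0.08  1.87 -0.    1.19  2.55] open 0.05010445420529964
[-0.      0.      0.0027  0.0008]
nose_top 0.85 [253.2 301.9] [ 0.5353 -0.1577  0.07  ]
keeper_post 0.87 [381.3 137.8] [ 0.5019 -0.2592  0.102 ]
keeper_pivot 0.87 [248.7 127.5] [ 0.55   -0.2515  0.052 ]
cogtop [(-180, 172, np.float64(64.4)), (-135, 2101, np.float64(62.7)), (-90, 2109, np.float64(59.6)), (-45, 911, np.float64(57.5)), (0, 149, np.float64(56.3)), (45, 1157, np.float64(56.9)), (90, 1170, np.float64(59.8)), (135, 584, np.float64(62.0))]
```

Good. Now I'll lower gently into contact.

Request:
apply_moves:
  plan:
    - [0.05, 0, 0, 0.003, 0]
    - [0.05, 0, 0, 0.006, 0]
    - [0.05, 0, 0, 0.008, 0]
    - [0.05, 0, 0, 0.01, 0]
    - [0.05, 0, 0, 0.012, 0]
    - [0.05, 0, 0, 0.012, 0]

```text
t: 16.82
tool_pos: [0.5392, -0.1864, 0.2313]
tool_rot: [2.363, -2.071, -0.001]
contact_force: [-0.0, 0.1, 0.2]
opening: 0.0502
grip_force: 0.0
```

Request:
apply_moves:
  plan:
    - [0.05, 0, 0, 0.001, 0]
    - [0.05, 0, 0, 0.002, 0]
    - [0.05, 0, 0, 0.003, 0]
    - [0.05, 0, 0, 0.004, 0]
    - [0.05, 0, 0, 0.004, 0]

```text
t: 17.23
tool_pos: [0.5392, -0.1863, 0.2273]
tool_rot: [2.363, -2.071, -0.001]
contact_force: [0.2, -0.6, 0.7]
opening: 0.0498
grip_force: 0.0
```

```bash
python3 -c "
from h import *
state()
im,P=look('wrist');report(im,P,['nose_top','pin_top']);cogtop(im,P)"
```

```text
t 17.2333 pos [ 0.5392 -0.1863  0.2273] psi -82.46 tilt [-0.001  0.    -1.   ] F [ 0.2 -0.6  0.7] q [-0.46  0.1   1.88  0.    1.17  2.55] open 0.04984544058873051
nose_top 0.92 [256.3 318. ] [ 0.5344 -0.1601  0.07  ]
nose_top 0.61 [ 80.7 263.2] [ 0.6223 -0.1812  0.07  ]
pin_top 0.72 [254.6 320.3] [ 0.5377 -0.1776  0.092 ]
cogtop [(-180, 135, np.float64(55.2)), (-135, 2715, np.float64(55.6)), (-90, 2573, np.float64(55.2)), (-45, 1076, np.float64(66.0)), (0, 172, np.float64(55.0)), (45, 702, np.float64(55.0)), (90, 510, np.float64(55.1)), (135, 506, np.float64(55.2))]
```

The cog is level at 55 mm, seated on the ring. Now I'll press it home.

Request:
apply_moves:
  plan:
    - [0.05, 0, 0, 0.001, 0]
    - [0.05, 0, 0, 0.002, 0]
    - [0.05, 0, 0, 0.003, 0]
    - [0.05, 0, 0, 0.004, 0]
    - [0.05, 0, 0, 0.005, 0]
    - [0.05, 0, 0, 0.005, 0]

```text
t: 17.88
tool_pos: [0.5393, -0.1865, 0.2227]
tool_rot: [-2.363, 2.07, -0.0]
contact_force: [0.5, 0.6, 0.3]
opening: 0.0498
grip_force: 0.4
```

Request:
apply_moves:
  plan:
    - [0.05, 0, 0, 0.001, 0]
    - [0.05, 0, 0, 0.002, 0]
    - [0.05, 0, 0, 0.003, 0]
    - [0.05, 0, 0, 0.003, 0]

```text
t: 18.22
tool_pos: [0.5393, -0.1865, 0.2195]
tool_rot: [-2.363, 2.071, -0.001]
contact_force: [1.0, -0.7, 0.6]
opening: 0.0498
grip_force: 0.4
```

```bash
python3 -c "
from h import *
state()
im,P=look('wrist');cogtop(im,P)"
```

```text
t 18.2167 pos [ 0.5393 -0.1865  0.2195] psi -82.46 tilt [ 0. -0. -1.] F [ 1.  -0.7  0.6] q [-0.46  0.11  1.88  0.    1.15  2.55] open 0.04980932980229746
cogtop [(-180, 132, np.float64(49.0)), (-135, 3041, np.float64(49.8)), (-90, 2674, np.float64(49.1)), (-45, 1247, np.float64(64.3)), (0, 198, np.float64(49.0)), (45, 583, np.float64(48.9)), (90, 342, np.float64(49.0)), (135, 459, np.float64(49.0))]
```

Request:
apply_moves:
  plan:
    - [0.05, 0, 0, 0.0005, 0]
    - [0.05, 0, 0, 0.001, 0]
    - [0.05, 0, 0, 0.0015, 0]
    - [0.05, 0, 0, 0.002, 0]

```text
t: 18.6
tool_pos: [0.5395, -0.1865, 0.2184]
tool_rot: [2.363, -2.071, -0.0]
contact_force: [-2.7, 1.4, 8.2]
opening: 0.05
grip_force: 4.2
```

Request:
apply_moves:
  plan:
    - [0.05, 0, 0, 0.0005, 0]
    - [0.05, 0, 0, 0.001, 0]
    - [0.05, 0, 0, 0.001, 0]

```text
t: 18.85
tool_pos: [0.5395, -0.1865, 0.2184]
tool_rot: [2.363, -2.07, -0.001]
contact_force: [-4.3, 2.2, 11.3]
opening: 0.0496
grip_force: 5.6
```

```bash
python3 -c "
from h import *
state()
im,P=look('wrist');cogtop(im,P)"
```

```text
t 18.85 pos [ 0.5395 -0.1865  0.2184] psi -82.45 tilt [-0.001  0.    -1.   ] F [-4.3  2.2 11.3] q [-0.46  0.11  1.88 -0.    1.15  2.55] open 0.049557155783552576
cogtop [(-180, 139, np.float64(47.9)), (-135, 3092, np.float64(48.7)), (-90, 2686, np.float64(48.0)), (-45, 1329, np.float64(64.2)), (0, 195, np.float64(47.9)), (45, 549, np.float64(47.8)), (90, 282, np.float64(47.8)), (135, 456, np.float64(47.9))]
```

Request:
apply_moves:
  plan:
    - [0.05, 0, 0, 0.001, 0]
    - [0.05, 0, 0, 0.002, 0]
    - [0.05, 0, 0, 0.003, 0]
    - [0.05, 0, 0, 0.003, 0]

```text
t: 19.23
tool_pos: [0.5399, -0.1866, 0.2182]
tool_rot: [2.362, -2.069, -0.003]
contact_force: [-13.7, 6.7, 26.5]
opening: 0.05
grip_force: 13.8
```

```bash
python3 -c "
from h import *
state()
im,P=look('wrist');cogtop(im,P)"
```

```text
t 19.2333 pos [ 0.5399 -0.1866  0.2182] psi -82.44 tilt [-0.002  0.001 -1.   ] F [-13.7   6.7  26.5] q [-0.46  0.12  1.88 -0.    1.15  2.55] open 0.05004607625882389
cogtop [(-180, 141, np.float64(48.0)), (-135, 3108, np.float64(48.7)), (-90, 2679, np.float64(48.0)), (-45, 1367, np.float64(64.8)), (0, 201, np.float64(47.8)), (45, 542, np.float64(47.9)), (90, 261, np.float64(48.0)), (135, 446, np.float64(48.0))]
```

The cog has bottomed at 48 mm under about 26 N, so it is home. Next I'll raise and go to the keeper post.

Request:
apply_moves:
  plan:
    - [0.05, 0, 0, -0.01, 0]
    - [0.05, 0, 0, -0.04, 0]
    - [0.05, 0, 0, -0.075, 0]
    - [0.05, 0, 0, -0.11, 0]
    - [0.04, 0, 0, -0.11, -0.12]
    - [0.036, 0, 0, -0.11, -0.24]
    - [0.036, 0, 0, -0.11, -0.36]
    - [0.036, 0, 0, -0.11, -0.48]
    - [0.036, 0, 0, -0.11, -0.6]
    - [0.036, 0, 0, -0.11, -0.72]
    - [0.036, 0, 0, -0.11, -0.84]
    - [0.036, 0, 0, -0.11, -0.96]

```text
t: 20.28
tool_pos: [0.5391, -0.1863, 0.323]
tool_rot: [-3.054, 0.737, 0.002]
contact_force: [-0.5, 0.4, -0.1]
opening: 0.0357
grip_force: 0.0
```

```bash
python3 -c "
from h import *
state();print(goto(.501,-.258,.32,7))
im,P=look('wrist');report(im,P,['keeper_post','keeper_pivot','stand','nose_top']);cogtop(im,P)
im,P=look('scene');report(im,P,['keeper_post','keeper_pivot'])"
```

```text
t 20.2833 pos [ 0.5391 -0.1863  0.323 ] psi -27.12 tilt [-0.001  0.    -1.   ] F [-0.5  0.4 -0.1] q [-0.46 -0.01  1.82 -0.    1.34  1.58] open 0.035677362593407466
[-0.0012  0.0811  0.003  -0.5955]
keeper_post 0.55 [373.4 222.7] [ 0.5009 -0.259   0.102 ]
stand 0.47 [137.2  90.3] [ 0.6649 -0.1304  0.    ]
nose_top 0.88 [228.4 224.9] [ 0.5336 -0.1601  0.07  ]
cogtop [(-180, 699, np.float64(48.0)), (-135, 774, np.float64(48.0)), (-90, 860, np.float64(48.0)), (-45, 995, np.float64(48.1)), (0, 708, np.float64(48.7)), (45, 757, np.float64(48.0)), (90, 435, np.float64(48.0)), (135, 579, np.float64(48.1))]
keeper_post 0.75 [330.7 174.9] [ 0.4971 -0.2535  0.102 ]
keeper_post 0.37 [287.3 218.5] [ 0.4775 -0.0969  0.102 ]
keeper_pivot 0.83 [307.6 189.1] [ 0.5414 -0.2446  0.052 ]
```

Request:
apply_moves:
  plan:
    - [0.036, -0.001, 0.025, 0, -0.12]
    - [0.036, -0.001, 0.05, 0, -0.24]
    - [0.036, -0.001, 0.07, 0, -0.36]
    - [0.036, -0.001, 0.081, 0, -0.48]
    - [0.036, -0.001, 0.081, 0, -0.595]
    - [0.036, -0.001, 0.081, 0.02, -0.595]
    - [0.036, -0.001, 0.081, 0.04, -0.595]
    - [0.036, -0.001, 0.081, 0.06, -0.595]
    - [0.036, -0.001, 0.081, 0.075, -0.595]
    - [0.03, -0.001, 0.081, 0.075, -0.595]
    - [0.026, -0.001, 0.081, 0.075, -0.595]
    - [0.024, -0.001, 0.081, 0.075, -0.595]

```text
t: 21.68
tool_pos: [0.5015, -0.2581, 0.2499]
tool_rot: [3.135, 0.181, 0.002]
contact_force: [-0.9, -0.2, 0.7]
opening: 0.0237
grip_force: 0.0
```

```bash
python3 -c "
from h import *
state()
im,P=look('wrist');report(im,P,['keeper_post','keeper_pivot','nose_top'])
c=np.array([.549,-.252])
arc(187,102,12,c=c,r=.0495,z=.246,off=180)"
```

```text
t 21.6833 pos [ 0.5015 -0.2581  0.2499] psi 6.62 tilt [ 0.001 -0.001 -1.   ] F [-0.9 -0.2  0.7] q [-0.61  0.06  1.88 -0.    1.2   0.85] open 0.023699467360906487
keeper_post 0.64 [255.9 291.6] [ 0.499  -0.2589  0.102 ]
keeper_pivot 0.71 [253.5 159.3] [ 0.5502 -0.2519  0.052 ]
nose_top 0.97 [ 72.2 178.1] [ 0.5334 -0.1602  0.07  ]
179.9 [-0.001, -0.006, 0.004, 0.117]
172.8 [-0.0, -0.012, 0.004, 0.241]
165.8 [0.002, -0.018, 0.004, 0.364]
158.7 [0.004, -0.024, 0.004, 0.488]
151.6 [0.007, -0.029, 0.004, 0.612]
144.5 [0.011, -0.034, 0.004, 0.735]
137.4 [0.016, -0.038, 0.004, 0.859]
130.3 [0.02, -0.042, 0.004, 0.983]
123.2 [0.026, -0.045, 0.004, 1.106]
116.2 [0.031, -0.047, 0.004, 1.23]
109.1 [0.037, -0.049, 0.004, 1.354]
102.0 [0.043, -0.05, 0.004, 1.477]
```

Request:
apply_moves:
  plan:
    - [0.024, -0.001, -0.006, 0.002, 0.117]
    - [0.024, 0, -0.012, 0.003, 0.236]
    - [0.024, 0.002, -0.018, 0.003, 0.36]
    - [0.024, 0.004, -0.024, 0.003, 0.48]
    - [0.024, 0.007, -0.029, 0.003, 0.6]
    - [0.024, 0.011, -0.034, 0.003, 0.72]
    - [0.024, 0.016, -0.038, 0.003, 0.84]
    - [0.024, 0.02, -0.042, 0.003, 0.96]
    - [0.024, 0.026, -0.045, 0.003, 1.08]
    - [0.024, 0.031, -0.047, 0.003, 1.2]
    - [0.024, 0.037, -0.049, 0.003, 1.32]
    - [0.024, 0.043, -0.05, 0.003, 1.44]

```text
t: 22.88
tool_pos: [0.5382, -0.2033, 0.2467]
tool_rot: [2.471, -1.938, 0.001]
contact_force: [-2.3, -1.3, 1.8]
opening: 0.0239
grip_force: 1.0
```

```bash
python3 -c "
from h import *
state()
im,P=look('wrist');report(im,P,['keeper_post','keeper_pivot'])
im,P=look('scene');report(im,P,['keeper_post','keeper_pivot'])
c=np.array([.549,-.252])
arc(104,88,8,c=c,r=.0495,z=.246,off=180)"
```

```text
t 22.8833 pos [ 0.5382 -0.2033  0.2467] psi -76.2 tilt [-0.    -0.001 -1.   ] F [-2.3 -1.3  1.8] q [-0.49  0.09  1.86 -0.    1.2   2.41] open 0.023923043597200468
keeper_post 0.85 [267.4 288.7] [ 0.5326 -0.2051  0.102 ]
keeper_pivot 0.94 [257.5 158.4] [ 0.548  -0.2517  0.052 ]
keeper_post 0.71 [300.7 180.1] [ 0.5293 -0.2016  0.102 ]
keeper_post 0.52 [261.9 190.5] [ 0.5618 -0.1284  0.102 ]
keeper_pivot 0.7 [306.9 189.7] [ 0.5412 -0.242   0.052 ]
keeper_pivot 0.65 [260.9 190.4] [ 0.6084 -0.1789  0.052 ]
102.0 [0.0, -0.001, -0.0, 0.039]
100.0 [0.001, -0.002, -0.0, 0.074]
98.0 [0.001, -0.004, -0.0, 0.109]
96.0 [0.001, -0.006, -0.0, 0.144]
94.0 [0.001, -0.008, -0.0, 0.179]
92.0 [0.002, -0.009, -0.0, 0.214]
90.0 [0.002, -0.011, -0.0, 0.248]
88.0 [0.002, -0.013, -0.0, 0.283]
```

Request:
apply_moves:
  plan:
    - [0.024, 0.001, -0.002, 0, 0.04]
    - [0.024, 0.001, -0.004, 0, 0.08]
    - [0.024, 0.001, -0.006, 0, 0.11]
    - [0.024, 0.001, -0.007, 0, 0.11]
    - [0.024, 0.001, -0.008, 0, 0.11]
    - [0.024, 0.001, -0.008, 0, 0.11]

```text
t: 23.68
tool_pos: [0.5458, -0.2022, 0.2457]
tool_rot: [2.369, -2.063, -0.001]
contact_force: [-1.2, -0.0, 0.9]
opening: 0.0241
grip_force: 0.8
```

Request:
apply_moves:
  plan:
    - [0.024, 0, -0.001, 0, 0]
    - [0.024, 0, -0.002, 0, 0]
    - [0.024, 0, -0.002, 0, 0]

```text
t: 23.93
tool_pos: [0.5473, -0.202, 0.2456]
tool_rot: [2.367, -2.062, -0.005]
contact_force: [-6.7, 1.2, 4.5]
opening: 0.0238
grip_force: 3.5
```

```bash
python3 -c "
from h import *
state()
im,P=look('wrist');report(im,P,['keeper_post','keeper_pivot'])"
```

```text
t 23.9333 pos [ 0.5473 -0.202   0.2456] psi -82.13 tilt [-0.004  0.    -1.   ] F [-6.7  1.2  4.5] q [-0.48  0.11  1.84 -0.    1.2   2.52] open 0.023778782168190956
keeper_post 0.88 [263.7 289.8] [ 0.5426 -0.2031  0.102 ]
keeper_pivot 0.89 [262.4 157.1] [ 0.5487 -0.2523  0.052 ]
keeper_pivot 0.54 [367.8 382.1] [ 0.4488 -0.0995  0.052 ]
```

Force is rising and the post is at its predicted end position, so this is the stop. One small firm push will confirm it, then I'll release and retreat upward.

Request:
apply_moves:
  plan:
    - [0.024, 0, -0.001, 0, 0]
    - [0.024, 0, -0.0015, 0, 0]
    - [0.024, 0, -0.0015, 0, 0]

```text
t: 24.33
tool_pos: [0.548, -0.2019, 0.2454]
tool_rot: [2.365, -2.06, -0.01]
contact_force: [-11.9, -0.8, 7.2]
opening: 0.0242
grip_force: 6.0
```

Request:
apply_moves:
  plan:
    - [0.026, 0, 0.002, 0, 0]
    - [0.034, 0, 0.006, 0, 0]
    - [0.036, 0, 0.006, 0, 0]
    - [0.036, 0, 0.006, -0.02, 0]
    - [0.036, 0, 0.006, -0.05, 0]
    - [0.036, 0, 0.006, -0.08, 0]
    - [0.036, 0, 0.006, -0.12, 0]
    - [0.036, 0, 0.006, -0.15, 0]
    - [0.036, 0, 0.006, -0.15, 0]
    - [0.036, 0, 0.006, -0.15, 0]

```text
t: 25.17
tool_pos: [0.5442, -0.2028, 0.3991]
tool_rot: [-2.367, 2.063, -0.01]
contact_force: [0.3, -0.2, -0.5]
opening: 0.0358
grip_force: 0.0
```

```bash
python3 -c "
from h import *
state()
im,P=look('wrist');report(im,P,['keeper_post','keeper_pivot','nose_top','padlock','cylinder','cutter']);cogtop(im,P);cv2.imwrite('pics/w4.png',im['img'])"
```

```text
t 25.1667 pos [ 0.5442 -0.2028  0.3991] psi -82.16 tilt [ 0.006 -0.003 -1.   ] F [ 0.3 -0.2 -0.5] q [-0.48 -0.05  1.73  0.    1.46  2.52] open 0.03579267988857009
keeper_post 0.81 [255.2 189.3] [ 0.5444 -0.2034  0.102 ]
keeper_post 0.31 [257.2 209.5] [ 0.5397 -0.1838  0.102 ]
keeper_pivot 0.63 [259.6 128.6] [ 0.5468 -0.2539  0.052 ]
keeper_pivot 0.4 [157.4 206.1] [ 0.6486 -0.1535  0.052 ]
nose_top 0.91 [257.7 224.7] [ 0.5348 -0.1543  0.07  ]
nose_top 0.58 [156.1 206.3] [ 0.6447 -0.1605  0.07  ]
padlock 0.61 [367.  153.9] [ 0.4096 -0.2367  0.    ]
cylinder 0.66 [326.8 287.5] [ 0.4175 -0.0403  0.    ]
cutter 0.74 [155.9 205.3] [ 0.6658 -0.1329  0.    ]
cogtop [(-180, 460, np.float64(47.9)), (-135, 460, np.float64(48.1)), (-90, 405, np.float64(48.6)), (-45, 545, np.float64(48.1)), (0, 430, np.float64(48.7)), (45, 402, np.float64(47.9)), (90, 403, np.float64(47.9)), (135, 417, np.float64(48.0))]
```

View pics/w4.png

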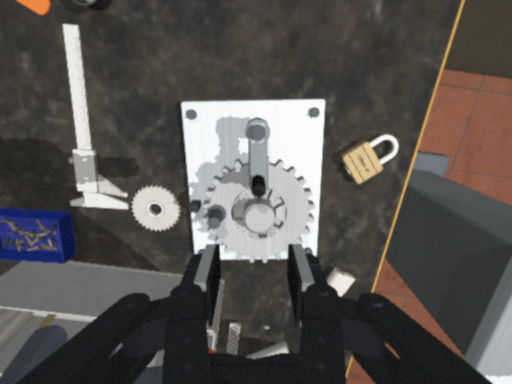

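The view shows the keeper pointing straight at the hub: pivot (257,130), post (258,187), nose (260,217). The cog is level at 48 mm and the bystanders are unmoved.

```bash
python3 -c "
from station import ctrl
print(ctrl.finish_job())"
```

```text
the job is handed in; nothing more can be done
None
```

The cog is turned onto the splines and pressed home (top at 48 mm), the keeper is swung in to its stop and released, and the job is handed in. Early on, the gripper hit the key-cutting machine with a reading of about 118 N at the wrist, just under the 120 N limit; if that contact counts against the 40 N limit for the arm or gripper body, the job fails on it.

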